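# Put the coffee jar away in the worktop cupboard

## Robot

A 6-joint arm with a two-finger parallel gripper is mounted at the origin on a cart in front of the work surface, level with it; the furniture and walls round the work are solid. World frame = base frame: x ahead of the robot, y to its left, z up, the work surface at z = 0. Lengths are in m, angles in rad, forces in N, time in s.
With the tool pointing down it reaches from about 0.25 to 0.775 m from the base axis. Payload 4 kg.
Tool frame: the origin (TCP) lies on the centre line of the jaws, within the pads' length; the fingertips stand 17 mm ahead of it and the grasp point (between the pads) lies 2 mm behind it; z points along the fingers, y is the line along which they close (so a half turn about z gives the same grasp; the last joint's range is limited). The gripper opens to 85 mm and grips with 20 to 120 N. Pads are 22 mm wide; open, the fingers measure 114 mm over their backs; the gripper's body (76 mm by 85 mm) begins 54 mm behind the grasp point. The pads swing forward as they close: fully open they stand 13 mm farther back than shut.
Start: joints at [1.022, 0.087, 1.371, -0, 1.684, -0.103], TCP at [0.237, 0.496, 0.248] pointing down, gripper open.
Joint ranges: [-3.1, 3.1], [-0.76, 2.03], [0.27, 2.55], [-1.08, 4.22], [0.17, 2.65], [-2.57, 2.57]. Speed limits (rad/s): [2.79, 2.79, 3.14, 3.14, 3.14, 3.14].

## Interface

Orientations are given as a unit quaternion [x, y, z, w].
In Python, from rig import env gives the robot as it stands.
- The arm moves only by the tool send_rows, never from a script. Its argument "increments" is a list of rows, each an object of numbers: "tx", "ty", "tz": the shift along the tool's x, y, z in units of 200 mm (1.0 is 200 mm); "spin": the turn about the tool's z in units of 90 degrees (1.0 is 90 degrees); "hand": the closure in counts, from 0 (fully open) to 255 (shut). A call has 1 to 10 rows; each row is the pose to reach, as a shift and turn from the pose commanded when the call began, along the tool's axes at that moment; what a row does not reach only later rows make up. A row lasts 1/12 s, in which the tool goes at most 41.7 mm and 7.16 degrees, less where a joint would pass 70% of its speed; a pose out of reach is approached as far as the arm can. A call with a number of a shift or a turn outside -1 to 1 is refused whole. A call with a gripper value outside its range is refused whole. The fingers move at their own pace and stop on an object; "newtons" is the grip in N (left out, the last holds). Time passes only in rows, so rows that repeat a pose let the fingers close. It gives the time, the measured TCP pose, the force, the opening and the grip force at its end, in the units of the state.
- env.sense(): the state, without advancing time (a new reading comes with each control period).
- env.snapshot(name): name is "scene" or "side" or "wrist"; returns a dict with "img" (480x640x3 uint8, red, green, blue), "fx", "fy", "cx", "cy" (pixels), "R" (3x3) and "t" (3): a world point X has camera coordinates R X + t. Camera axes: x right, y down, z forward; pixel columns grow to the right and rows downward; lengths in m; the calibration is good to about 2 mm. A picture is of the moment at which its call begins. There is no depth.
- env.sign_off(): hands the job in; it is judged then, once.
Trained networks look in the newest picture that a camera, given by its name, has taken for a name from the list of things; names that differ only in an ending like _2 or _b are one class to them, and where a whole thing is asked for, a point or a joint stands for the part that bears it (a point fixed in the world has none). Each returns a list of dicts, best first, with "p" (0 to 1); they miss things now and then, are a little off and sometimes report something else, mostly with a low value. They report only what shows in the picture. A call takes as long as a camera call. They do not tell look-alikes from the thing itself.
- env.search_frame(name, camera): "extent" ([left, top, width, height] in pixels, round what is visible of it).
- env.outline_of(name, camera): "mask" (480x640 bool, what is visible of it) and "extent" ([left, top, width, height] in pixels, round what is visible of it).
- env.tip_of(name, camera): "at" ([row, column] in pixels: a listed point, or the origin of a listed thing).
The state is a dict: "time": time; "q": joint angles; "qd": joint speeds; "joint_efforts": joint torques, N m; "position": TCP position; "orientation": TCP orientation; "force": force on the tool from outside, world axes, zero at the start; "torque": the same for the moment, N m; "opening": finger opening in m; "gripper_force": force on a finger pad.
Only numpy, scipy, OpenCV 4.12 (cv2) and the standard library are available. Lean on these libraries where they do the work, as an engineer would, in place of code of your own. Each camera call takes 0.05 s, during which the arm holds its last target. There are 200 camera calls.

## Task

Put the coffee jar away in the little wooden cupboard: pull its tray well out, at least two thirds of its travel, stand the jar upright on the tray and let go, slide the tray fully home, then push the door shut until it snaps over its catch and stays flush. Keep the jar upright and leave the other things on the worktop where they are.

Things in the scene. Friction and masses are not known exactly. Their poses are not given: they have to be found in the camera images.
- cupboard: Small pale wooden cupboard fixed on the worktop, 175 deep x 170 wide x 131 mm high (roof: top at 131, underside at 121 mm). Origin on the worktop below the middle of its open front; own x points into the cupboard, y to its left-hand side seen from the robot, z up. Door hinged at the left; pull-out tray inside.
- door (a joint): Door angle (rad): 0 = shut and seated; grows as it opens toward the robot and round to the left, to 2.2; starts wide open, stays where left. Panel 14 mm thick, 168 mm wide, lower edge 9 and upper edge 127 mm above the worktop. From 0.08 rad its nose rides under a sprung ball catch: about 7 N at the free edge (10 N at 125 mm from the hinge), then it seats at 0; short of this it stays ajar.
- door_hinge (a point): Hinge side of the door's outer face, 68 mm above the worktop (half-way up). The vertical hinge axis lies 14 mm from here along the point's own +x. Axes turn with the door (shut: as the cupboard's): own x is the normal from outer to inner face, own -y runs along the door to its free edge.
- door_edge (a point): Middle of the door's free vertical edge at the outer face, 68 mm above the worktop, 168 mm from door_hinge. Axes as door_hinge.
- tray (a joint): How far the tray is pulled out of the cupboard, toward the opening (m): 0 = fully home, stop at 0.155; starts 60 to 78 mm out. Slides with about 1.5 N friction and stays where it is left.
- tray_floor (a point): Centre of the upper face of the tray's floor, 20 mm above the worktop; axes as the cupboard's (x into the cupboard). The space to stand things in is 128 mm (x and y) inside 20 mm high side and rear lips; at the front is the tall front board.
- tray_front_top (a point): Middle of the top edge of the tray's front board, 110 mm above the worktop. The board is 10 mm thick (5 mm either side of this point in x), 140 mm wide and 96 mm tall; home, its outer face is 2 mm inside the front of the side walls, the roof set 12 mm farther back. It can be hooked from behind or pinched from above where it stands out from under the roof.
- jar_mid (a point): Centre (half-way up) of the coffee jar: clear round jar with brown contents and a dark brown lid, 59 mm diameter, 95 mm tall; z up when it stands. Free, 0.19 to 0.38 kg. It stands on the worktop to the right, in a row with the tea box and the salt shaker in any order.
- coffee_jar: The same coffee jar; origin at the centre of its underside.
- tea_box: Bystander: dark carton, 60x67x76 mm; origin under its centre.
- salt_shaker: Bystander: white shaker with grey top, 44 mm diameter, 90 mm tall; origin under its centre.
- jar_1: Bystander: large clear jar with a red lid, 89 mm diameter, 166 mm tall, at the left; origin under its centre.
- mug_1: Bystander: striped mug, 93x127x96 mm, at the left; origin under its centre.
Things that resemble listed ones, but are neither listed nor needed, are in the scene too. What is shaped like the coffee_jar but green or purple is not meant.

How it is judged:
On the way, in this order (a step that is already met when the one before it is completed fails the run):
1. the tray is pulled well out (at least 100 mm) (value of joint tray above 0.1 m), for 0.2 s.
2. the jar stands upright on the pulled-out tray, let go (x of jar_mid in the frame of tray_floor between -0.045 and 0.045 m and y of jar_mid in the frame of tray_floor between -0.045 and 0.045 m and z of jar_mid in the frame of tray_floor between 0.04 and 0.055 m and angle between jar_mid's own z axis and vertical below 0.15 rad and contact force between the fingers and coffee_jar below 0.2 N and value of joint tray above 0.08 m), for 0.2 s.
3. the tray is fully home with the jar upright on it, the door still open (x of jar_mid in the frame of tray_floor between -0.045 and 0.045 m and y of jar_mid in the frame of tray_floor between -0.045 and 0.045 m and z of jar_mid in the frame of tray_floor between 0.04 and 0.055 m and angle between jar_mid's own z axis and vertical below 0.15 rad and value of joint tray below 0.008 m and value of joint door above 0.2 rad), for 0.2 s.
4. the door is shut and seated on its catch (value of joint door below 0.025 rad), for 0.2 s.
At the end, for the whole second after the job is handed in: The jar stands upright (within 0.15 rad) on the tray's floor, inside its lips, at rest; the tray is home within 8 mm; the door is seated past its catch, within 0.025 rad of shut, and stays so with nothing touching it (x of jar_mid in the frame of tray_floor between -0.045 and 0.045 m and y of jar_mid in the frame of tray_floor between -0.045 and 0.045 m and z of jar_mid in the frame of tray_floor between 0.04 and 0.055 m and angle between jar_mid's own z axis and vertical below 0.15 rad and value of joint tray below 0.008 m and value of joint door below 0.025 rad and linear speed of coffee_jar below 0.02 m/s).
It fails at once if another thing on the worktop is shifted by more than 30 mm (distance of any of tea_box, salt_shaker, jar_1, mug_1 from where it was at the start of the episode above 0.03 m).
It fails at once if the coffee jar is tipped by more than 0.6 rad (angle between jar_mid's own z axis and vertical above 0.6 rad).
It also fails if it takes over 72 s, if anything falls off the work surface, if the arm or the gripper's body presses on something with over 40 N, if the wrist force passes 120 N, or if a joint passes its speed limit or range.

## Working session

There is one attempt and no reset: what is moved stays moved. The work goes in short steps, Python scripts to look and compute and a tool call to move; the robot and the scene stay as the last step left them, time stands still between calls to the robot, and variables do not carry over. Pictures are saved under pics/ and viewed, at most 10 in all, crops included, and the job is handed in when it is done.

Besides the shell and the picture viewer there is one more tool, called after "Emit:" by a JSON object that holds its "op" and its "data". send_rows: Moves the arm, as the interface text tells. Its arguments: {"type":"object","properties":{"increments":{"type":"array"},"newtons":{"type":"number"}},"required":["increments"]}

```bash
mkdir -p pics
cat > h.py <<'E'
import numpy as np, cv2
from rig import env
from scipy.spatial.transform import Rotation as Rn
def save(s,n): cv2.imwrite('pics/'+n,cv2.cvtColor(s['img'],cv2.COLOR_RGB2BGR))
def ray(s,at):
    d=np.array([(at[1]-s['cx'])/s['fx'],(at[0]-s['cy'])/s['fy'],1.]); R=np.array(s['R'])
    d=R.T@d; o=-R.T@np.array(s['t']); return o,d/np.linalg.norm(d)
def atz(s,at,z):
    o,d=ray(s,at); return o+d*(z-o[2])/d[2]
def proj(s,X):
    c=np.array(s['R'])@np.array(X)+np.array(s['t']); return c[1]/c[2]*s['fy']+s['cy'],c[0]/c[2]*s['fx']+s['cx']
def tri(rs):
    A=0;b=0
    for o,d in rs:
        P=np.eye(3)-np.outer(d,d);A=A+P;b=b+P@o
    return np.linalg.solve(A,b)
E
python3 - <<'E'
from h import *
st=env.sense();print({k:np.round(v,3) for k,v in st.items()})
Z=dict(cupboard=0,door_hinge=.068,door_edge=.068,tray_floor=.02,tray_front_top=.11,jar_mid=.0475,coffee_jar=0,tea_box=0,salt_shaker=0,jar_1=0,mug_1=0)
for c in ("scene","side"):
    s=env.snapshot(c);save(s,c+'0.png')
    print(c,'cam',np.round(ray(s,(240,320)),3).tolist())
    for n,z in Z.items():
        for r in env.tip_of(n,c)[:3]:
            print(c,n,np.round(r['at']),round(r['p'],2),np.round(atz(s,r['at'],z),3))
E
```

```text
{'time': np.float64(0.0), 'q': array([ 1.022,  0.088,  1.372, -0.   ,  1.684, -0.103]), 'qd': array([ 0.001, -0.   ,  0.001, -0.   ,  0.001, -0.   ]), 'joint_efforts': array([ 1.0000e-03, -3.5188e+01, -3.1326e+01, -0.0000e+00,  1.1000e-02,
       -0.0000e+00]), 'position': array([0.237, 0.496, 0.247]), 'orientation': array([ 0.221,  0.975, -0.001, -0.   ]), 'force': array([0.328, 0.248, 0.124]), 'torque': array([ 0.004, -0.007,  0.001]), 'gripper_force': np.float64(0.0), 'opening': np.float64(0.085)}
scene cam [[-0.67, -0.223, 0.979], [0.791, 0.187, -0.583]]
scene cupboard [245. 319.] 0.75 [ 0.629  0.089 -0.   ]
scene cupboard [252. 262.] 0.74 [0.543 0.266 0.   ]
scene door_hinge [224. 292.] 0.78 [0.636 0.184 0.068]
scene door_edge [250. 263.] 0.91 [0.473 0.234 0.068]
scene tray_floor [238. 320.] 0.94 [0.642 0.089 0.02 ]
scene tray_front_top [230. 313.] 0.59 [0.559 0.092 0.11 ]
scene jar_mid [285. 367.] 0.92 [ 0.403 -0.112  0.047]
scene jar_mid [275. 332.] 0.87 [ 0.425 -0.001  0.048]
scene jar_mid [260. 249.] 0.57 [0.436 0.272 0.047]
scene coffee_jar [271. 248.] 0.86 [0.439 0.282 0. 
[... 687 characters left out ...]
 0.179 0.068]
side tray_floor [229. 337.] 0.72 [0.635 0.08  0.02 ]
side tray_front_top [227. 324.] 0.8 [0.568 0.078 0.11 ]
side jar_mid [290. 320.] 0.89 [ 0.429 -0.021  0.048]
side jar_mid [235. 246.] 0.84 [0.43  0.265 0.048]
side jar_mid [315. 342.] 0.64 [ 0.406 -0.114  0.048]
side coffee_jar [242. 250.] 0.79 [0.439 0.261 0.   ]
side coffee_jar [323. 342.] 0.74 [ 0.407 -0.117  0.   ]
side coffee_jar [296. 319.] 0.67 [ 0.43  -0.016  0.   ]
side tea_box [341. 389.] 0.71 [ 0.446 -0.252  0.   ]
side salt_shaker [379. 425.] 0.67 [ 0.421 -0.387  0.   ]
side jar_1 [208. 218.] 0.57 [0.468 0.428 0.   ]
side mug_1 [195. 179.] 0.65 [ 0.424  0.56  -0.   ]
side mug_1 [231. 333.] 0.25 [0.632 0.09  0.   ]
```

View pics/scene0.png

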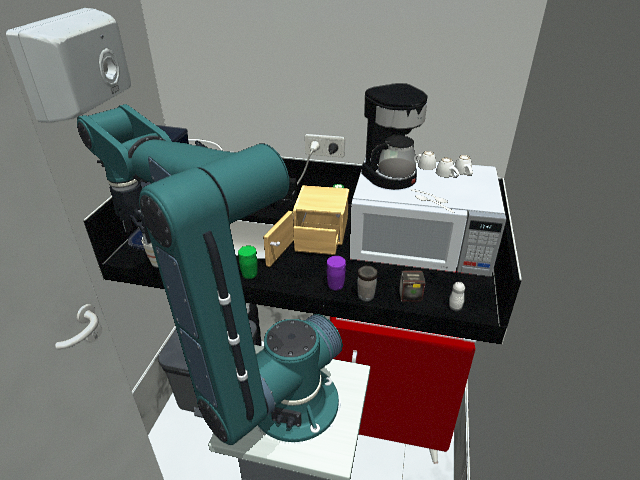

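Run:
```python
import cv2
i=cv2.imread('pics/side0.png'); cv2.imwrite('pics/sidec.png',cv2.resize(i[140:400,140:460],None,fx=2.3,fy=2.3,interpolation=2))
```

```text
(no output)
```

View pics/sidec.png

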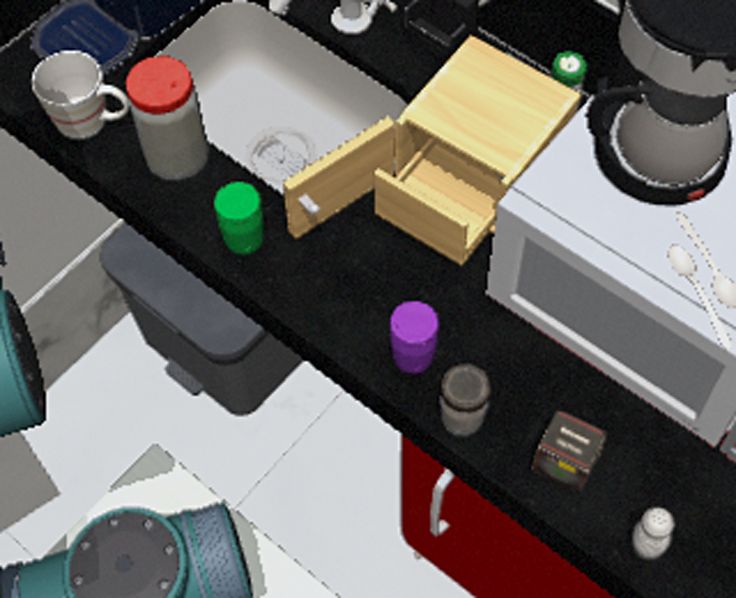

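Look-alikes: green jar (scene col 248,row 262), purple jar (336,272), clear/brown jar (367,283). The third one, clear with brown contents and a dark lid, is the coffee jar. It stands in the row with the tea box (412,285) and the shaker (457,296). The close crop confirms it. The door is open about half-way at the left, with the tray front standing out.

Run:
```python
from h import *
s=env.snapshot('side')
def P(x,y,z): return np.round(atz(s,(140+y/2.3,140+x/2.3),z),3)
for n,x,y,z in [('roofBL',470,37,.131),('roofBR',581,97,.131),('roofFR',507,182,.131),('roofFL',404,112,.131),
 ('boardL outer',376,173,.11),('boardR outer',468,223,.11),('boardR inner',474,216,.11),('doorfreetop',287,185,.127),('doorhingetop',396,121,.127),('doorfreebot',296,236,.009),('mwFLtop',500,190,.28),('mw front bottom L',490,285,0.0)]: print(n,P(x,y,z))
s2=env.snapshot('scene')
for n in ('door_hinge','door_edge','tray_front_top','tray_floor','jar_mid'):
    env_=[env.tip_of(n,c) for c in ('scene','side')]
    for a in env_[0][:2]:
        for b in env_[1][:2]:
            ra,rb=ray(s2,a['at']),ray(s,b['at']);X=tri([ra,rb])
            print(n,np.round(a['p'],2),np.round(b['p'],2),np.round(X,3))
```

```text
roofBL [0.802 0.186 0.131]
roofBR [0.814 0.012 0.131]
roofFR [0.645 0.007 0.131]
roofFL [0.648 0.175 0.131]
boardL outer [0.563 0.151 0.11 ]
boardR outer [0.578 0.015 0.11 ]
boardR inner [0.59  0.015 0.11 ]
doorfreetop [0.469 0.217 0.127]
doorhingetop [0.632 0.175 0.127]
doorfreebot [0.47  0.213 0.009]
mwFLtop [ 0.544 -0.044  0.28 ]
mw front bottom L [ 0.578 -0.028  0.   ]
door_hinge 0.88 0.69 [0.624 0.18  0.069]
door_edge 0.85 0.95 [0.456 0.226 0.071]
door_edge 0.85 0.71 [0.314 0.001 0.204]
tray_front_top 0.56 0.63 [0.578 0.091 0.095]
tray_front_top 0.37 0.63 [0.423 0.264 0.135]
tray_floor 0.91 0.79 [0.627 0.087 0.04 ]
tray_floor 0.91 0.49 [0.264 0.078 0.38 ]
jar_mid 0.92 0.98 [ 0.42  -0.11   0.025]
jar_mid 0.92 0.91 [ 0.408 -0.071  0.06 ]
jar_mid 0.63 0.98 [ 0.406 -0.066  0.07 ]
jar_mid 0.63 0.91 [ 0.424 -0.017  0.063]
```

```bash
cat >> h.py <<'E'
def go(x,y,z,yang=None):
    """numbers for a move to world xyz, tool-y heading yang (deg)"""
    st=env.sense(); M=Rn.from_quat(st['orientation']).as_matrix()
    d=M.T@(np.array([x,y,z])-st['position'])/.2
    cur=np.degrees(np.arctan2(M[1,1],M[0,1])); sp=0
    if yang is not None: sp=(((cur-yang)+180)%360-180)/90
    print('pos',np.round(st['position'],4),'yang',round(cur,1),'F',np.round(st['force'],1),'open',round(float(st['opening']),3),'q',np.round(st['q'],2),'t',round(float(st['time']),2))
    print('tx %.3f ty %.3f tz %.3f spin %.3f'%(*d,sp))
E
python3 -c "
from h import *
go(.50,.09,.26,4)"
```

```text
pos [0.2372 0.4963 0.2484] yang 64.5 F [-0.  -0.2 -0.2] open 0.086 q [ 1.02  0.09  1.37 -0.    1.68 -0.1 ] t 1.8
tx -2.062 ty -1.266 tz -0.058 spin 0.672
```

Emit:
{"op": "send_rows", "data": {"increments": [{"tx":-1,"ty":-0.62,"tz":-0.06,"spin":0.67,"hand":0},{"tx":-1,"ty":-0.62,"tz":-0.06,"spin":0.67,"hand":0},{"tx":-1,"ty":-0.62,"tz":-0.06,"spin":0.67,"hand":0},{"tx":-1,"ty":-0.62,"tz":-0.06,"spin":0.67,"hand":0},{"tx":-1,"ty":-0.62,"tz":-0.06,"spin":0.67,"hand":0},{"tx":-1,"ty":-0.62,"tz":-0.06,"spin":0.67,"hand":0},{"tx":-1,"ty":-0.62,"tz":-0.06,"spin":0.67,"hand":0},{"tx":-1,"ty":-0.62,"tz":-0.06,"spin":0.67,"hand":0},{"tx":-1,"ty":-0.62,"tz":-0.06,"spin":0.67,"hand":0},{"tx":-1,"ty":-0.62,"tz":-0.06,"spin":0.67,"hand":0}]}}

```text
time: 2.63
position: [0.3644, 0.2978, 0.2605]
orientation: [0.682, 0.732, 0.0, 0.0]
force: [0.8, 1.4, -0.3]
opening: 0.0855
gripper_force: 0.0
```

```bash
python3 -c "
from h import *
go(.50,.09,.30,4)"
```

```text
pos [0.3644 0.2978 0.2605] yang 4.1 F [ 0.8  1.4 -0.3] open 0.085 q [ 0.56 -0.09  1.53  0.    1.71  0.49] t 2.63
tx -1.084 ty 0.603 tz -0.198 spin 0.001
```

Emit:
{"op": "send_rows", "data": {"increments": [{"tx":-1,"ty":0.6,"tz":-0.2},{"tx":-1,"ty":0.6,"tz":-0.2},{"tx":-1,"ty":0.6,"tz":-0.2},{"tx":-1,"ty":0.6,"tz":-0.2},{"tx":-1,"ty":0.6,"tz":-0.2},{"tx":-1,"ty":0.6,"tz":-0.2},{"tx":-1,"ty":0.6,"tz":-0.2},{"tx":-1,"ty":0.6,"tz":-0.2}]}}

```text
invalid input at $.increments[0]: expected keys tx, ty, tz, spin, hand
```

Run:
```python
from h import *
go(.5,.09,.3,4)
s=env.snapshot('wrist');save(s,'w1.png');print(np.round(ray(s,(240,320)),3).tolist())
for n,z in dict(door_hinge=.068,door_edge=.068,tray_floor=.02,tray_front_top=.11,jar_mid=.0475,cupboard=0).items():
    for r in env.tip_of(n,'wrist')[:2]: print(n,np.round(r['at']),round(r['p'],2),np.round(atz(s,r['at'],z),3))
```

```text
pos [0.3644 0.2978 0.2605] yang 4.1 F [ 0.8  1.4 -0.3] open 0.085 q [ 0.56 -0.09  1.53  0.    1.71  0.49] t 2.63
tx -1.084 ty 0.603 tz -0.198 spin 0.001
[[0.358, 0.379, 0.386], [0.024, -0.307, -0.951]]
door_hinge [347. 613.] 0.58 [0.633 0.195 0.068]
door_edge [301. 437.] 0.83 [0.47  0.229 0.068]
tray_floor [402. 564.] 0.95 [0.642 0.096 0.02 ]
cupboard [392. 550.] 0.58 [0.638 0.093 0.   ]
```

View pics/w1.png

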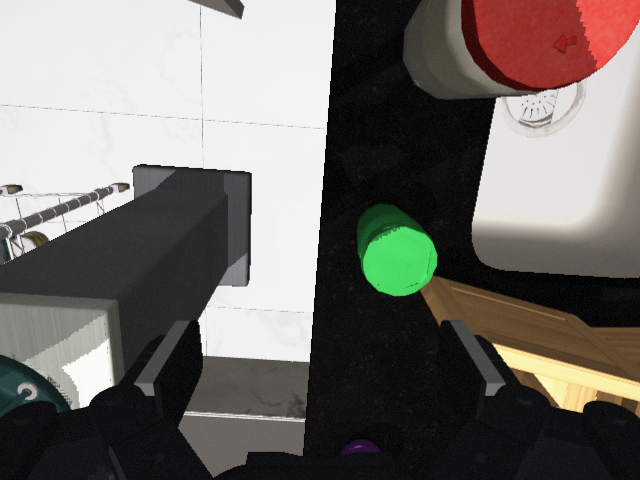

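The wrist view is still left of the cupboard: green jar at (398,255), the door's corner at right (440,285)–(640,370). I'll move on with every key in each row.

Emit:
{"op": "send_rows", "data": {"increments": [{"tx":-1,"ty":0.6,"tz":-0.2,"spin":0,"hand":0},{"tx":-1,"ty":0.6,"tz":-0.2,"spin":0,"hand":0},{"tx":-1,"ty":0.6,"tz":-0.2,"spin":0,"hand":0},{"tx":-1,"ty":0.6,"tz":-0.2,"spin":0,"hand":0},{"tx":-1,"ty":0.6,"tz":-0.2,"spin":0,"hand":0},{"tx":-1,"ty":0.6,"tz":-0.2,"spin":0,"hand":110},{"tx":-1,"ty":0.6,"tz":-0.2,"spin":0,"hand":110},{"tx":-1,"ty":0.6,"tz":-0.2,"spin":0,"hand":110}]}}

```text
time: 3.65
position: [0.499, 0.1063, 0.3002]
orientation: [0.682, 0.731, 0.0, -0.0]
force: [0.7, -0.2, -0.2]
opening: 0.0519
gripper_force: 0.0
```

Run:
```python
from h import *
go(.57,.085,.2,4)
s=env.snapshot('wrist');save(s,'w2.png');print(np.round(ray(s,(240,320)),3).tolist())
for n,z in dict(door_hinge=.068,door_edge=.068,tray_floor=.02,tray_front_top=.11,jar_mid=.0475,cupboard=0).items():
    for r in env.tip_of(n,'wrist')[:2]: print(n,np.round(r['at']),round(r['p'],2),np.round(atz(s,r['at'],z),3))
```

```text
pos [0.499  0.1063 0.3002] yang 4.0 F [ 0.7 -0.2 -0.2] open 0.052 q [ 0.1  -0.01  1.37  0.    1.78  0.03] t 3.65
tx -0.131 ty 0.347 tz 0.501 spin 0.000
[[0.493, 0.187, 0.426], [0.023, -0.307, -0.951]]
door_hinge [112. 488.] 0.73 [0.633 0.192 0.068]
tray_floor [215. 459.] 0.78 [0.642 0.093 0.02 ]
tray_front_top [241. 412.] 0.56 [0.575 0.089 0.11 ]
jar_mid [308. 249.] 0.83 [ 0.435 -0.013  0.047]
jar_mid [111. 490.] 0.46 [0.642 0.194 0.047]
cupboard [209. 448.] 0.94 [0.637 0.094 0.   ]
```

View pics/w2.png

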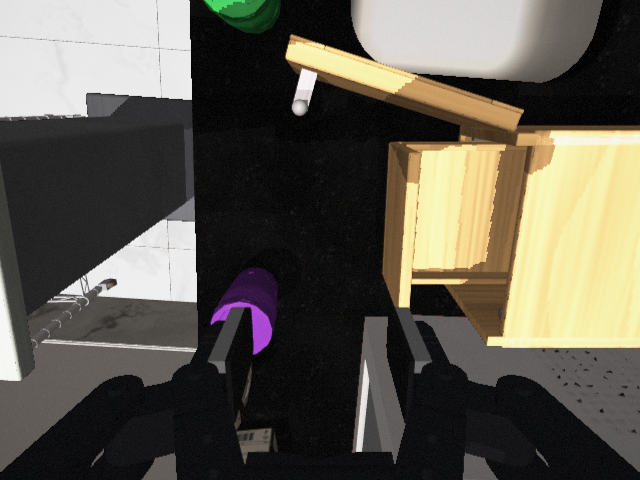

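Run:
```python
from h import *
s=env.snapshot('wrist')
for n,r,c,z in [('bLo',143,388,.11),('bLi',146,416,.11),('bRo',275,384,.11),('bRi',281,411,.11),('bRi2',305,411,.11),('roofFR',346,503,.131),('roofFL',128,528,.131),('roofFRlow',338,488,.131),('wallFLtop',123,460,.121),('dfreeOut',37,290,.127),('dfreeIn',62,287,.127),('dhingeOut',107,523,.127),('dhingeIn',130,517,.127)]: print(n,np.round(atz(s,(r,c),z),4))
```

```text
bLo [0.5447 0.1671 0.11  ]
bLi [0.5659 0.1665 0.11  ]
bRo [0.555  0.0607 0.11  ]
bRi [0.5782 0.057  0.11  ]
bRi2 [0.5814 0.0349 0.11  ]
roofFR [0.6564 0.0138 0.131 ]
roofFL [0.6364 0.1859 0.131 ]
roofFRlow [0.6425 0.0203 0.131 ]
wallFLtop [0.5922 0.1855 0.121 ]
dfreeOut [0.4689 0.2308 0.127 ]
dfreeIn [0.4678 0.2156 0.127 ]
dhingeOut [0.6316 0.1994 0.127 ]
dhingeIn [0.6309 0.1839 0.127 ]
```

Run:
```python
import cv2
i=cv2.imread('pics/w2.png'); cv2.imwrite('pics/w2c.png',cv2.resize(i[20:360,270:640],None,fx=2.1,fy=1.75,interpolation=2))
```

```text
(no output)
```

View pics/w2c.png

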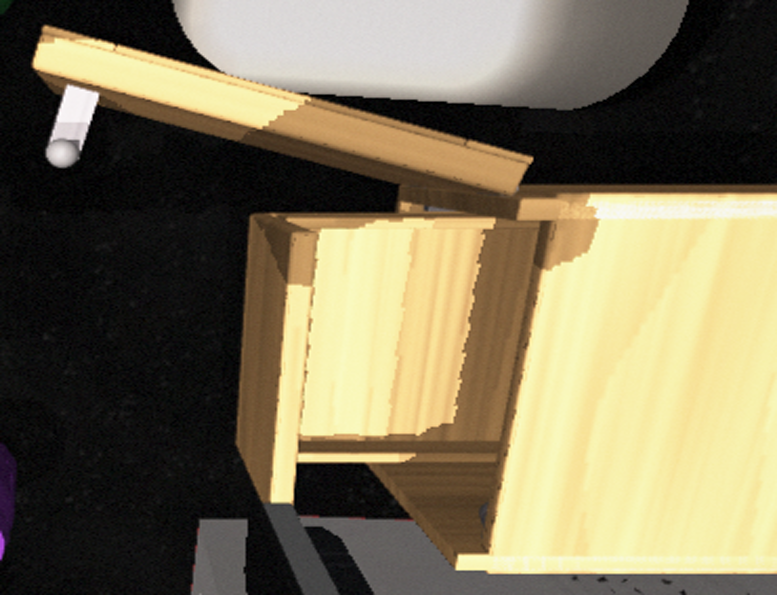

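Crop: the board's top face runs from px (408–420,154) to (399–411,307), the roof's front edge is the line px (530,140)–(503,340), and the door's upper edge runs from (290,40) to (520,115).

Run:
```python
from h import *
s=env.snapshot('wrist')
for n,x,y,z in [('bLo',290,235,.11),('bLi',315,235,.11),('bRo',270,503,.11),('bRi',295,503,.11),('roofFL',552,221,.131),('roofFR',490,556,.131),('wallR top?',455,570,.131),('wallLtop',517,203,.131),('wallL2',517,218,.121),('dFO',46,28,.127),('dFI',34,68,.127),('dHO',532,158,.127),('dHI',517,193,.127)]: print(n,np.round(atz(s,(20+y/1.75,270+x/2.1),z),4))
```

```text
bLo [0.561  0.1598 0.11  ]
bLi [0.57   0.1605 0.11  ]
bRo [0.5712 0.0317 0.11  ]
bRi [0.5814 0.0324 0.11  ]
roofFL [0.6428 0.1738 0.131 ]
roofFR [0.6551 0.0213 0.131 ]
wallR top? [0.643  0.0128 0.131 ]
wallLtop [0.6296 0.1798 0.131 ]
wallL2 [0.6356 0.1736 0.121 ]
dFO [0.4703 0.2314 0.127 ]
dFI [0.4672 0.2173 0.127 ]
dHO [0.6325 0.1971 0.127 ]
dHI [0.6306 0.1835 0.127 ]
```

Run:
```python
from h import *
go(.571,.091,.102,4.6)
```

```text
pos [0.498  0.1081 0.3004] yang 4.2 F [ 0.4 -0.1  0.7] open 0.049 q [ 0.1  -0.01  1.37  0.    1.78  0.03] t 4.1
tx -0.112 ty 0.358 tz 0.992 spin -0.004
```

Emit:
{"op": "send_rows", "data": {"increments": [{"tx":-0.11,"ty":0.36,"tz":0.3,"spin":0,"hand":110},{"tx":-0.11,"ty":0.36,"tz":0.5,"spin":0,"hand":110},{"tx":-0.11,"ty":0.36,"tz":0.6,"spin":0,"hand":110},{"tx":-0.11,"ty":0.36,"tz":0.75,"spin":0,"hand":110},{"tx":-0.11,"ty":0.36,"tz":0.9,"spin":0,"hand":110},{"tx":-0.11,"ty":0.36,"tz":0.98,"spin":0,"hand":110},{"tx":-0.11,"ty":0.36,"tz":0.98,"spin":0,"hand":255},{"tx":-0.11,"ty":0.36,"tz":0.98,"spin":0,"hand":255},{"tx":-0.11,"ty":0.36,"tz":0.98,"spin":0,"hand":255},{"tx":-0.11,"ty":0.36,"tz":0.98,"spin":0,"hand":255}], "newtons": 30}}

```text
time: 4.93
position: [0.5732, 0.091, 0.107]
orientation: [0.681, 0.732, 0.002, 0.002]
force: [0.0, 0.4, -0.3]
opening: 0.0088
gripper_force: 33.3
```

Run:
```python
from h import *
go(.571,.091,.102,4.6)
print(env.sense()['gripper_force'])
```

```text
pos [0.5732 0.091  0.107 ] yang 4.2 F [ 0.   0.4 -0.3] open 0.009 q [ 0.06  0.22  1.51  0.    1.41 -0.01] t 4.93
tx 0.001 ty -0.011 tz 0.025 spin -0.005
33.34078788757324
```

Emit:
{"op": "send_rows", "data": {"increments": [{"tx":0,"ty":-0.1,"tz":0,"spin":0,"hand":255},{"tx":0,"ty":-0.2,"tz":0,"spin":0,"hand":255},{"tx":0,"ty":-0.3,"tz":0,"spin":0,"hand":255},{"tx":0,"ty":-0.39,"tz":0,"spin":0,"hand":255},{"tx":0,"ty":-0.39,"tz":0,"spin":0,"hand":255},{"tx":0,"ty":-0.39,"tz":0,"spin":0,"hand":255},{"tx":0,"ty":-0.39,"tz":0,"spin":0,"hand":255}]}}

```text
time: 5.52
position: [0.4957, 0.0855, 0.1069]
orientation: [0.681, 0.732, 0.002, 0.001]
force: [-2.2, 2.0, 7.0]
opening: 0.0091
gripper_force: 34.4
```

Run:
```python
from h import *
go(.40,-.11,.25,94.6)
```

```text
pos [0.4957 0.0855 0.1069] yang 4.2 F [-2.2  2.   7. ] open 0.009 q [ 0.06  0.05  1.69  0.    1.39 -0.02] t 5.52
tx -0.940 ty -0.545 tz -0.719 spin -1.005
```

Emit:
{"op": "send_rows", "data": {"increments": [{"tx":0,"ty":0,"tz":0,"spin":0,"hand":90},{"tx":0,"ty":0,"tz":0,"spin":0,"hand":90},{"tx":0,"ty":0,"tz":0,"spin":0,"hand":90},{"tx":0,"ty":0,"tz":-0.2,"spin":0,"hand":90},{"tx":0,"ty":0,"tz":-0.4,"spin":0,"hand":90},{"tx":0,"ty":0,"tz":-0.6,"spin":0,"hand":0},{"tx":0,"ty":0,"tz":-0.8,"spin":0,"hand":0},{"tx":0.3,"ty":-0.3,"tz":-0.8,"spin":0,"hand":0},{"tx":0.5,"ty":-0.4,"tz":-0.8,"spin":0,"hand":0},{"tx":0.7,"ty":-0.5,"tz":-0.8,"spin":0,"hand":0}]}}

```text
time: 6.35
position: [0.4116, 0.1785, 0.2653]
orientation: [0.682, 0.731, 0.001, 0.001]
force: [1.4, 0.3, 0.3]
opening: 0.0854
gripper_force: 0.0
```

Run:
```python
from h import *
go(.405,-.113,.22,4.6)
```

```text
pos [0.4116 0.1785 0.2653] yang 4.0 F [1.4 0.3 0.3] open 0.085 q [ 0.28 -0.15  1.56 -0.    1.72  0.21] t 6.35
tx -1.452 ty -0.135 tz 0.226 spin -0.007
```

Sign slip: tool x points to −y‑less side (it's +y). No harm done; correcting.

Emit:
{"op": "send_rows", "data": {"increments": [{"tx":-1,"ty":-0.09,"tz":0.1,"spin":0,"hand":0},{"tx":-1,"ty":-0.09,"tz":0.1,"spin":0,"hand":0},{"tx":-1,"ty":-0.09,"tz":0.1,"spin":0,"hand":0},{"tx":-1,"ty":-0.09,"tz":0.1,"spin":0,"hand":0},{"tx":-1,"ty":-0.09,"tz":0.1,"spin":0,"hand":0},{"tx":-1,"ty":-0.09,"tz":0.1,"spin":0,"hand":0}]}}

```text
time: 6.85
position: [0.4079, -0.0277, 0.2431]
orientation: [0.684, 0.73, -0.002, 0.0]
force: [0.3, 0.9, 0.7]
opening: 0.0853
gripper_force: 0.0
```

Run:
```python
from h import *
go(.405,-.113,.24,4.6)
s=env.snapshot('wrist');save(s,'w3.png')
for n,z in dict(jar_mid=.0475,coffee_jar=0,tea_box=0).items():
    for r in env.tip_of(n,'wrist')[:4]: print(n,np.round(r['at']),round(r['p'],2),np.round(atz(s,r['at'],z),3))
```

```text
pos [ 0.4079 -0.0277  0.2431] yang 3.7 F [0.3 0.9 0.7] open 0.085 q [-0.2  -0.23  1.68 -0.    1.69 -0.27] t 6.85
tx -0.425 ty -0.042 tz 0.017 spin -0.010
jar_mid [306. 316.] 0.96 [ 0.41  -0.111  0.047]
coffee_jar [284. 316.] 0.72 [ 0.409 -0.113  0.   ]
coffee_jar [183. 352.] 0.66 [ 0.436 -0.011  0.   ]
tea_box [397. 336.] 0.73 [ 0.44  -0.244  0.   ]
```

View pics/w3.png

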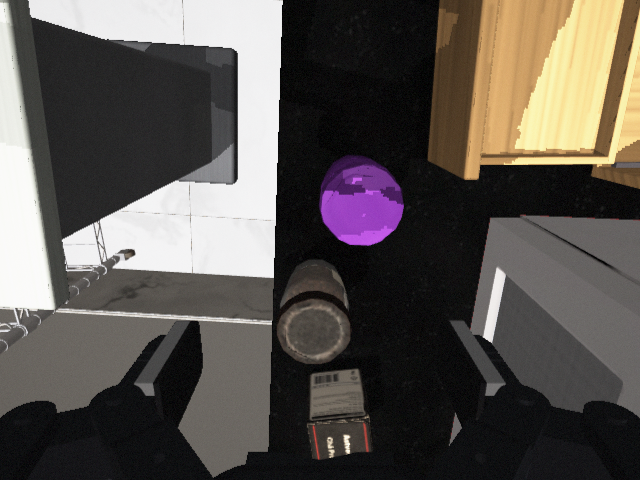

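The coffee jar's lid is centred at about col 314, row 331, the purple jar is at (361,203) and the tea box at (338,410). The tray is well out at upper right.

Run:
```python
from h import *
s=env.snapshot('wrist')
print(atz(s,(331,314),.095))
go(.41,-.112,.076,4)
```

```text
[ 0.41022561 -0.10245585  0.095     ]
pos [ 0.4086 -0.0216  0.2444] yang 4.2 F [-0.5  0.1  0.1] open 0.086 q [-0.19 -0.23  1.68  0.    1.7  -0.27] t 7.1
tx -0.452 ty -0.026 tz 0.842 spin 0.003
```

Emit:
{"op": "send_rows", "data": {"increments": [{"tx":-0.2,"ty":-0.02,"tz":0.1,"spin":0,"hand":0},{"tx":-0.44,"ty":-0.025,"tz":0.1,"spin":0,"hand":0},{"tx":-0.44,"ty":-0.025,"tz":0.25,"spin":0,"hand":0},{"tx":-0.44,"ty":-0.025,"tz":0.4,"spin":0,"hand":0},{"tx":-0.44,"ty":-0.025,"tz":0.55,"spin":0,"hand":0},{"tx":-0.44,"ty":-0.025,"tz":0.7,"spin":0,"hand":0},{"tx":-0.44,"ty":-0.025,"tz":0.8,"spin":0,"hand":0},{"tx":-0.44,"ty":-0.025,"tz":0.88,"spin":0,"hand":0},{"tx":-0.44,"ty":-0.025,"tz":0.88,"spin":0,"hand":0},{"tx":-0.44,"ty":-0.025,"tz":0.88,"spin":0,"hand":60}]}}

```text
time: 7.93
position: [0.4096, -0.1093, 0.0679]
orientation: [0.68, 0.733, -0.0, -0.001]
force: [-0.2, -0.1, 0.3]
opening: 0.0753
gripper_force: 0.0
```

Emit:
{"op": "send_rows", "data": {"increments": [{"tx":0,"ty":0,"tz":0,"spin":0,"hand":255},{"tx":0,"ty":0,"tz":0,"spin":0,"hand":255},{"tx":0,"ty":0,"tz":0,"spin":0,"hand":255},{"tx":0,"ty":0,"tz":0,"spin":0,"hand":255},{"tx":0,"ty":0,"tz":0,"spin":0,"hand":255}], "newtons": 35}}

```text
time: 8.35
position: [0.4108, -0.1108, 0.0702]
orientation: [0.681, 0.732, 0.001, 0.001]
force: [-1.2, 0.9, 5.9]
opening: 0.0564
gripper_force: 37.1
```

Emit:
{"op": "send_rows", "data": {"increments": [{"tx":0,"ty":0,"tz":-0.05,"spin":0,"hand":255},{"tx":0,"ty":0,"tz":-0.15,"spin":0,"hand":255},{"tx":0,"ty":0,"tz":-0.3,"spin":0,"hand":255},{"tx":0,"ty":0,"tz":-0.45,"spin":0,"hand":255},{"tx":0,"ty":0,"tz":-0.6,"spin":0,"hand":255},{"tx":0,"ty":0,"tz":-0.75,"spin":0,"hand":255},{"tx":0,"ty":0,"tz":-0.8,"spin":0,"hand":255},{"tx":0,"ty":0,"tz":-0.8,"spin":0,"hand":255}]}}

```text
time: 9.02
position: [0.411, -0.1113, 0.2315]
orientation: [0.681, 0.732, 0.001, 0.003]
force: [0.3, -0.1, -3.6]
opening: 0.0566
gripper_force: 38.5
```

Run:
```python
from h import *
c=np.array([.4957,.0855])+.069*np.array([.9968,.08]);print(c)
go(c[0],c[1],.225,94.6)
s=env.snapshot('side');s2=env.snapshot('scene')
for cam,s in (('side',s),('scene',s2)):
  for n,z in dict(tray_floor=.02,tray_front_top=.11,jar_mid=.21).items():
    for r in env.tip_of(n,cam)[:2]: print(cam,n,np.round(r['at']),round(r['p'],2),np.round(atz(s,r['at'],z),3))
```

```text
[0.5644792 0.09102  ]
pos [ 0.411  -0.1113  0.2315] yang 4.1 F [ 0.3 -0.1 -3.6] open 0.057 q [-0.4  -0.2   1.67 -0.    1.66 -0.47] t 9.02
tx 0.954 ty 0.838 tz 0.035 spin -1.005
side tray_floor [241. 318.] 0.6 [0.566 0.096 0.02 ]
side tray_front_top [243. 310.] 0.8 [0.502 0.075 0.11 ]
side jar_mid [288. 323.] 0.62 [ 0.374 -0.071  0.21 ]
side jar_mid [238. 246.] 0.61 [0.359 0.178 0.21 ]
scene tray_floor [248. 316.] 0.67 [0.58  0.088 0.02 ]
scene tray_floor [260. 167.] 0.23 [0.41  0.549 0.02 ]
scene tray_front_top [245. 305.] 0.6 [0.475 0.094 0.11 ]
scene tray_front_top [294. 412.] 0.39 [ 0.32  -0.243  0.11 ]
scene jar_mid [276. 335.] 0.97 [ 0.23  -0.048  0.21 ]
scene jar_mid [240. 372.] 0.94 [ 0.403 -0.116  0.21 ]
```

Emit:
{"op": "send_rows", "data": {"increments": [{"tx":0.2,"ty":0,"tz":0,"spin":-0.07,"hand":255},{"tx":0.4,"ty":0.05,"tz":0,"spin":-0.14,"hand":255},{"tx":0.55,"ty":0.15,"tz":0,"spin":-0.21,"hand":255},{"tx":0.7,"ty":0.25,"tz":0,"spin":-0.28,"hand":255},{"tx":0.85,"ty":0.4,"tz":0,"spin":-0.35,"hand":255},{"tx":0.95,"ty":0.55,"tz":0,"spin":-0.42,"hand":255},{"tx":0.95,"ty":0.7,"tz":0,"spin":-0.49,"hand":255},{"tx":0.95,"ty":0.8,"tz":0,"spin":-0.56,"hand":255},{"tx":0.95,"ty":0.83,"tz":0,"spin":-0.63,"hand":255},{"tx":0.95,"ty":0.83,"tz":0,"spin":-0.7,"hand":255}]}}

```text
time: 10.25
position: [0.5628, 0.0913, 0.2263]
orientation: [0.195, 0.981, -0.0, -0.001]
force: [-0.4, -0.4, -2.8]
opening: 0.0567
gripper_force: 38.7
```

Run:
```python
from h import *
go(.5645,.091,.095,94.6)
```

```text
pos [0.5628 0.0913 0.2263] yang 67.5 F [-0.4 -0.4 -2.8] open 0.057 q [ 0.06  0.14  1.36 -0.    1.65 -1.12] t 10.25
tx -0.010 ty 0.003 tz 0.657 spin -0.301
```

Emit:
{"op": "send_rows", "data": {"increments": [{"tx":-0.01,"ty":0,"tz":0,"spin":-0.07,"hand":255},{"tx":-0.01,"ty":0,"tz":0,"spin":-0.14,"hand":255},{"tx":-0.01,"ty":0,"tz":0.1,"spin":-0.21,"hand":255},{"tx":-0.01,"ty":0,"tz":0.2,"spin":-0.28,"hand":255},{"tx":-0.01,"ty":0,"tz":0.3,"spin":-0.3,"hand":255},{"tx":-0.01,"ty":0,"tz":0.4,"spin":-0.3,"hand":255},{"tx":-0.01,"ty":0,"tz":0.5,"spin":-0.3,"hand":255},{"tx":-0.01,"ty":0,"tz":0.58,"spin":-0.3,"hand":255},{"tx":-0.01,"ty":0,"tz":0.62,"spin":-0.3,"hand":255},{"tx":-0.01,"ty":0,"tz":0.62,"spin":-0.3,"hand":255}]}}

```text
time: 11.08
position: [0.5613, 0.09, 0.1008]
orientation: [-0.036, 0.999, -0.0, -0.003]
force: [-0.8, 0.2, -3.6]
opening: 0.0568
gripper_force: 38.6
```

Run:
```python
from h import *
go(.5645,.091,.091,94.6)
s=env.snapshot('wrist');save(s,'w4.png')
for n,z in dict(tray_floor=.02,tray_front_top=.11,jar_mid=.08).items():
    for r in env.tip_of(n,'wrist')[:2]: print(n,np.round(r['at']),round(r['p'],2),np.round(atz(s,r['at'],z),3))
```

```text
pos [0.5613 0.09   0.1008] yang 94.2 F [-0.8  0.2 -3.6] open 0.057 q [ 0.06  0.21  1.53  0.    1.41 -1.58] t 11.08
tx -0.017 ty 0.004 tz 0.049 spin -0.005
tray_floor [276. 314.] 0.55 [0.567 0.088 0.02 ]
tray_front_top [162. 317.] 0.68 [0.495 0.085 0.11 ]
```

View pics/w4.png

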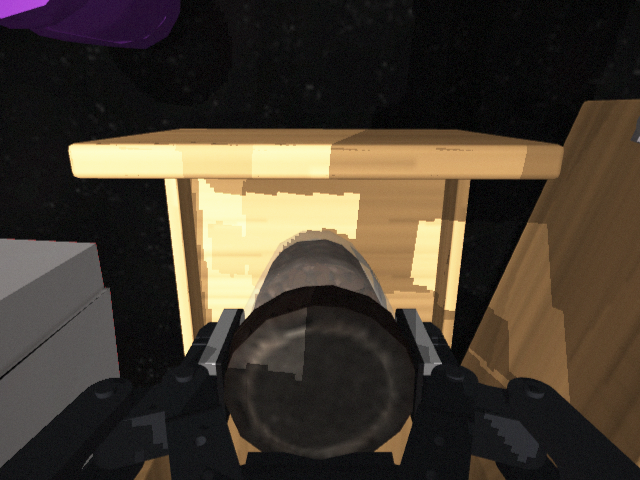

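The jar (lid at 318,380) hangs centred over the tray, with the front board at row 160 and the lips at cols 175 and 455. I'll lower it the last 10 mm, then release.

Emit:
{"op": "send_rows", "data": {"increments": [{"tx":-0.01,"ty":0,"tz":0.02,"spin":0,"hand":255},{"tx":-0.01,"ty":0,"tz":0.035,"spin":0,"hand":255},{"tx":-0.01,"ty":0,"tz":0.05,"spin":0,"hand":255},{"tx":-0.01,"ty":0,"tz":0.05,"spin":0,"hand":255},{"tx":-0.01,"ty":0,"tz":0.05,"spin":0,"hand":255}]}}

```text
time: 11.7
position: [0.565, 0.0903, 0.0939]
orientation: [-0.036, 0.999, 0.0, -0.0]
force: [0.1, 0.0, -3.3]
opening: 0.0564
gripper_force: 38.7
```

Emit:
{"op": "send_rows", "data": {"increments": [{"tx":0,"ty":0,"tz":0.01,"spin":0,"hand":255},{"tx":0,"ty":0,"tz":0.02,"spin":0,"hand":255},{"tx":0,"ty":0,"tz":0.02,"spin":0,"hand":255},{"tx":0,"ty":0,"tz":0.02,"spin":0,"hand":255}]}}

```text
time: 12.03
position: [0.5655, 0.0903, 0.0905]
orientation: [-0.036, 0.999, 0.0, 0.0]
force: [0.5, 0.2, -3.1]
opening: 0.0562
gripper_force: 38.6
```

Emit:
{"op": "send_rows", "data": {"increments": [{"tx":0,"ty":0,"tz":0.005,"spin":0,"hand":255},{"tx":0,"ty":0,"tz":0.01,"spin":0,"hand":255},{"tx":0,"ty":0,"tz":0.01,"spin":0,"hand":255},{"tx":0,"ty":0,"tz":0.01,"spin":0,"hand":255}]}}

```text
time: 12.37
position: [0.5662, 0.0903, 0.0903]
orientation: [-0.036, 0.999, 0.0, 0.002]
force: [-0.6, -0.5, 5.6]
opening: 0.0565
gripper_force: 38.7
```

Emit:
{"op": "send_rows", "data": {"increments": [{"tx":0,"ty":0,"tz":0,"spin":0,"hand":0},{"tx":0,"ty":0,"tz":0,"spin":0,"hand":0},{"tx":0,"ty":0,"tz":0,"spin":0,"hand":0},{"tx":0,"ty":0,"tz":0,"spin":0,"hand":0},{"tx":0,"ty":0,"tz":-0.1,"spin":0,"hand":0},{"tx":0,"ty":0,"tz":-0.25,"spin":0,"hand":0},{"tx":0,"ty":0,"tz":-0.4,"spin":0,"hand":0},{"tx":0,"ty":0,"tz":-0.55,"spin":0,"hand":0},{"tx":0,"ty":0,"tz":-0.7,"spin":0,"hand":0},{"tx":0,"ty":0,"tz":-0.7,"spin":0,"hand":0}]}}

```text
time: 13.2
position: [0.5682, 0.0905, 0.2363]
orientation: [-0.036, 0.999, 0.0, 0.007]
force: [-0.5, 0.5, 1.2]
opening: 0.0856
gripper_force: 0.0
```

Run:
```python
from h import *
s=env.snapshot('wrist');save(s,'w5.png')
for n,z in dict(tray_floor=.02,tray_front_top=.11,jar_mid=.0675).items():
    for r in env.tip_of(n,'wrist')[:2]: print(n,np.round(r['at']),round(r['p'],2),np.round(atz(s,r['at'],z),3))
go(.43,.085,.23,94.6)
go(.43,.085,.075,94.6)
```

```text
tray_front_top [118. 318.] 0.58 [0.496 0.085 0.11 ]
jar_mid [ 30. 596.] 0.62 [0.431 0.259 0.068]
pos [0.5646 0.0902 0.2267] yang 94.2 F [-0.9 -0.2  0.1] open 0.085 q [ 0.06  0.14  1.35  0.    1.65 -1.58] t 13.4
tx 0.673 ty 0.023 tz -0.015 spin -0.005
pos [0.5646 0.0902 0.2267] yang 94.2 F [-0.9 -0.2  0.1] open 0.085 q [ 0.06  0.14  1.35  0.    1.65 -1.58] t 13.4
tx 0.671 ty 0.023 tz 0.760 spin -0.005
```

View pics/w5.png

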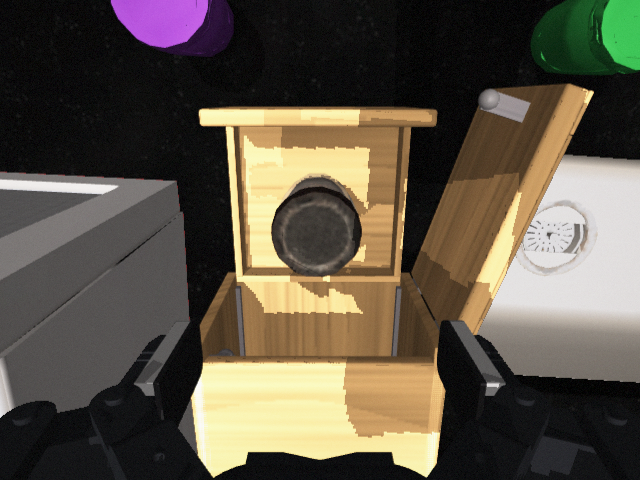

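Jar upright, let go, centred on the tray (lid 317,232). Next I'll go in front of the board with closed fingers and push.

Emit:
{"op": "send_rows", "data": {"increments": [{"tx":0.2,"ty":0.01,"tz":0,"spin":0,"hand":255},{"tx":0.4,"ty":0.02,"tz":0,"spin":0,"hand":255},{"tx":0.6,"ty":0.02,"tz":0,"spin":0,"hand":255},{"tx":0.65,"ty":0.02,"tz":0,"spin":0,"hand":255},{"tx":0.65,"ty":0.02,"tz":0.15,"spin":0,"hand":255},{"tx":0.65,"ty":0.02,"tz":0.3,"spin":0,"hand":255},{"tx":0.65,"ty":0.02,"tz":0.45,"spin":0,"hand":255},{"tx":0.65,"ty":0.02,"tz":0.6,"spin":0,"hand":255},{"tx":0.65,"ty":0.02,"tz":0.66,"spin":0,"hand":255},{"tx":0.65,"ty":0.02,"tz":0.66,"spin":0,"hand":255}]}}

```text
time: 14.23
position: [0.4313, 0.0846, 0.0905]
orientation: [-0.036, 0.999, -0.0, -0.006]
force: [-0.3, -0.3, 0.0]
opening: 0.0001
gripper_force: 0.0
```

Run:
```python
from h import *
f=np.array([.6363,.0963]);ex=np.array([.9968,.08])
for d in (.16,.012): go(*(f-d*ex),.095,94.6)
```

```text
pos [0.4313 0.0846 0.0905] yang 94.2 F [-0.3 -0.3  0. ] open 0.0 q [ 0.06 -0.06  1.84  0.    1.37 -1.58] t 14.23
tx -0.226 ty -0.022 tz -0.025 spin -0.005
pos [0.4313 0.0846 0.0905] yang 94.2 F [-0.3 -0.3  0. ] open 0.0 q [ 0.06 -0.06  1.84  0.    1.37 -1.58] t 14.23
tx -0.966 ty -0.016 tz -0.034 spin -0.005
```

Emit:
{"op": "send_rows", "data": {"increments": [{"tx":-0.1,"ty":-0.01,"tz":-0.02,"spin":0,"hand":255},{"tx":-0.2,"ty":-0.01,"tz":-0.02,"spin":0,"hand":255},{"tx":-0.23,"ty":-0.01,"tz":-0.02,"spin":0,"hand":255},{"tx":-0.26,"ty":-0.01,"tz":-0.02,"spin":0,"hand":255},{"tx":-0.3,"ty":-0.01,"tz":-0.02,"spin":0,"hand":255},{"tx":-0.35,"ty":-0.01,"tz":-0.02,"spin":0,"hand":255},{"tx":-0.4,"ty":-0.01,"tz":-0.02,"spin":0,"hand":255},{"tx":-0.45,"ty":-0.01,"tz":-0.02,"spin":0,"hand":255},{"tx":-0.5,"ty":-0.01,"tz":-0.02,"spin":0,"hand":255},{"tx":-0.54,"ty":-0.01,"tz":-0.02,"spin":0,"hand":255}]}}

```text
time: 15.07
position: [0.5444, 0.0907, 0.1003]
orientation: [-0.036, 0.999, -0.0, 0.0]
force: [-1.6, -1.5, 0.2]
opening: 0.0
gripper_force: 1.0
```

Emit:
{"op": "send_rows", "data": {"increments": [{"tx":-0.04,"ty":0,"tz":0,"spin":0,"hand":255},{"tx":-0.09,"ty":0,"tz":0,"spin":0,"hand":255},{"tx":-0.14,"ty":0,"tz":0,"spin":0,"hand":255},{"tx":-0.19,"ty":0,"tz":0,"spin":0,"hand":255},{"tx":-0.24,"ty":0,"tz":0,"spin":0,"hand":255},{"tx":-0.28,"ty":0,"tz":0,"spin":0,"hand":255},{"tx":-0.32,"ty":0,"tz":0,"spin":0,"hand":255},{"tx":-0.35,"ty":0,"tz":0,"spin":0,"hand":255},{"tx":-0.37,"ty":0,"tz":0,"spin":0,"hand":255},{"tx":-0.38,"ty":0,"tz":0,"spin":0,"hand":255}]}}

```text
time: 15.9
position: [0.6196, 0.0963, 0.1002]
orientation: [-0.036, 0.999, 0.0, 0.0]
force: [-2.5, -0.8, 1.1]
opening: 0.0001
gripper_force: 0.7
```

Run:
```python
from h import *
f=np.array([.6363,.0963]);ex=np.array([.9968,.08])
go(*(f-.009*ex),.095,94.6)
s=env.snapshot('side');save(s,'s2.png')
i=cv2.imread('pics/s2.png'); cv2.imwrite('pics/s2c.png',cv2.resize(i[130:290,200:420],None,fx=3.4,fy=3.4,interpolation=2))
```

```text
pos [0.6196 0.0963 0.1002] yang 94.2 F [-2.5 -0.8  1.1] open 0.0 q [ 0.06  0.33  1.39  0.    1.43 -1.58] t 15.9
tx -0.038 ty -0.006 tz 0.026 spin -0.005
```

Emit:
{"op": "send_rows", "data": {"increments": [{"tx":-0.015,"ty":0,"tz":0,"spin":0,"hand":255},{"tx":-0.03,"ty":0,"tz":0,"spin":0,"hand":255},{"tx":-0.03,"ty":0,"tz":0,"spin":0,"hand":255},{"tx":-0.03,"ty":0,"tz":0,"spin":0,"hand":255}]}}

```text
time: 16.28
position: [0.6254, 0.0969, 0.1005]
orientation: [-0.036, 0.999, 0.0, 0.001]
force: [0.6, 0.1, 0.1]
opening: 0.0003
gripper_force: 0.0
```

Emit:
{"op": "send_rows", "data": {"increments": [{"tx":-0.01,"ty":0,"tz":0,"spin":0,"hand":255},{"tx":-0.02,"ty":0,"tz":0,"spin":0,"hand":255},{"tx":-0.02,"ty":0,"tz":0,"spin":0,"hand":255}]}}

```text
time: 16.53
position: [0.6283, 0.097, 0.1005]
orientation: [-0.036, 0.999, 0.0, -0.001]
force: [-5.0, 0.5, 2.4]
opening: 0.0004
gripper_force: 2.3
```

Emit:
{"op": "send_rows", "data": {"increments": [{"tx":-0.01,"ty":0,"tz":0,"spin":0,"hand":255},{"tx":-0.015,"ty":0,"tz":0,"spin":0,"hand":255},{"tx":-0.015,"ty":0,"tz":0,"spin":0,"hand":255}]}}

```text
time: 16.78
position: [0.6284, 0.097, 0.1005]
orientation: [-0.036, 0.999, -0.0, -0.005]
force: [-13.9, -1.4, 7.1]
opening: 0.0001
gripper_force: 6.7
```

Tray home (stop felt at 14 N). Next is the door: back off, rise, and go over to the left of it.

```bash
cat > door.py <<'E'
from h import *
f=np.array([.6363,.0963]);ex=np.array([.9968,.08]);ey=np.array([-.08,.9968]);A=f+.086*ey
def wp(th,gap=0,r=.12):
    a=np.radians(274.6)-th;e=np.array([np.cos(a),np.sin(a)]);a-=np.pi/2;n=np.array([np.cos(a),np.sin(a)])
    off=11e-3*abs(n@ex)+15e-3*abs(n@ey)
    return A+(.014+off+gap)*n+r*e
E
python3 - <<'E'
from door import *
print('pts',np.round(A,3),[np.round(wp(t),3).tolist() for t in (1.86,0)])
go(.56,.092,.2); go(*wp(1.86,.03),.2)
for n in ('jar_1','mug_1'): print(n,env.search_frame(n,'side')[:1])
s=env.snapshot('side')
for n,z in dict(door_edge=.068,door_hinge=.068,jar_1=0).items():
    for r in env.tip_of(n,'side')[:2]: print(n,round(r['p'],2),np.round(atz(s,r['at'],z),3))
E
```

```text
pts [0.629 0.182] [[0.519, 0.238], [0.614, 0.06]]
pos [0.6284 0.097  0.1005] yang 94.2 F [-13.9  -1.4   7.1] open 0.0 q [ 0.06  0.35  1.35 -0.    1.45 -1.58] t 16.78
tx 0.347 ty -0.000 tz -0.494 spin 0.000
pos [0.6284 0.097  0.1005] yang 94.2 F [-13.9  -1.4   7.1] open 0.0 q [ 0.06  0.35  1.35 -0.    1.45 -1.58] t 16.78
tx 0.459 ty 0.886 tz -0.493 spin 0.000
jar_1 [{'extent': [198.6, 164.7, 28.2, 38.4], 'p': 0.71}]
mug_1 [{'extent': [153.2, 163.4, 42.8, 36.1], 'p': 0.98}]
door_edge 0.8 [0.469 0.23  0.068]
door_hinge 0.61 [0.628 0.178 0.068]
jar_1 0.7 [0.472 0.425 0.   ]
jar_1 0.63 [0.699 0.132 0.   ]
```

View pics/s2c.png

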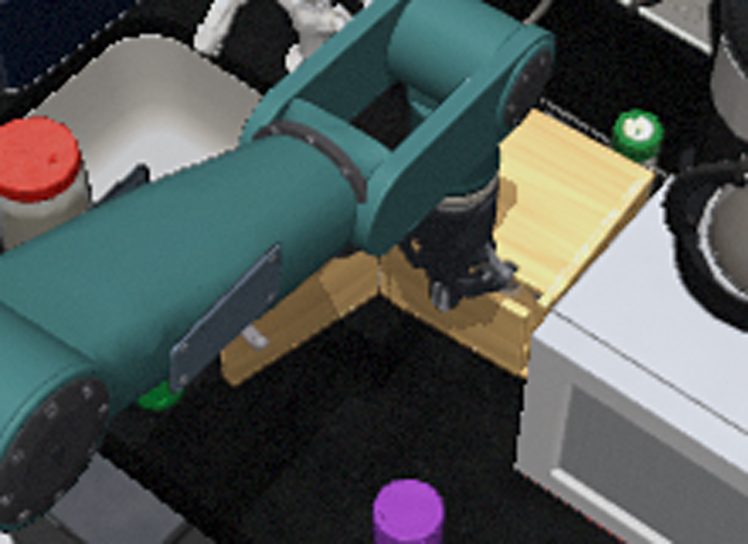

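The picture, taken 9 mm short of home, shows the tray front nearly flush under the roof and the door still open at left. Moving over the door.

Emit:
{"op": "send_rows", "data": {"increments": [{"tx":0.15,"ty":0,"tz":0,"spin":0,"hand":255},{"tx":0.3,"ty":0,"tz":-0.1,"spin":0,"hand":255},{"tx":0.4,"ty":0,"tz":-0.3,"spin":0,"hand":255},{"tx":0.46,"ty":0,"tz":-0.5,"spin":0,"hand":255},{"tx":0.46,"ty":0.1,"tz":-0.6,"spin":0,"hand":255},{"tx":0.46,"ty":0.3,"tz":-0.6,"spin":0,"hand":255},{"tx":0.46,"ty":0.5,"tz":-0.6,"spin":0,"hand":255},{"tx":0.46,"ty":0.7,"tz":-0.6,"spin":0,"hand":255},{"tx":0.46,"ty":0.88,"tz":-0.6,"spin":0,"hand":255},{"tx":0.46,"ty":0.88,"tz":-0.6,"spin":0,"hand":255}]}}

```text
time: 17.92
position: [0.5266, 0.2724, 0.2203]
orientation: [-0.04, 0.999, 0.002, 0.001]
force: [0.2, -0.8, -0.2]
opening: -0.0001
gripper_force: 0.0
```

Run:
```python
from door import *
s=env.snapshot('scene'); go(*wp(1.86,.03),.095)
s=env.snapshot('wrist'); save(s,'w6.png')
for n,z in dict(door_edge=.068,door_hinge=.068,jar_mid=.0475,jar_1=0).items():
    for r in env.tip_of(n,'wrist')[:2]: print(n,np.round(r['at']),round(r['p'],2),np.round(atz(s,r['at'],z),3))
```

```text
pos [0.5271 0.2694 0.2202] yang 94.5 F [ 0.5  0.4 -0.3] open -0.0 q [ 0.38  0.19  1.32  0.    1.64 -1.27] t 17.97
tx 0.013 ty -0.011 tz 0.626 spin 0.000
door_edge [138. 260.] 0.73 [0.47  0.227 0.068]
door_hinge [350. 206.] 0.64 [0.634 0.19  0.068]
jar_1 [148. 527.] 0.83 [0.466 0.436 0.   ]
```

View pics/w6.png

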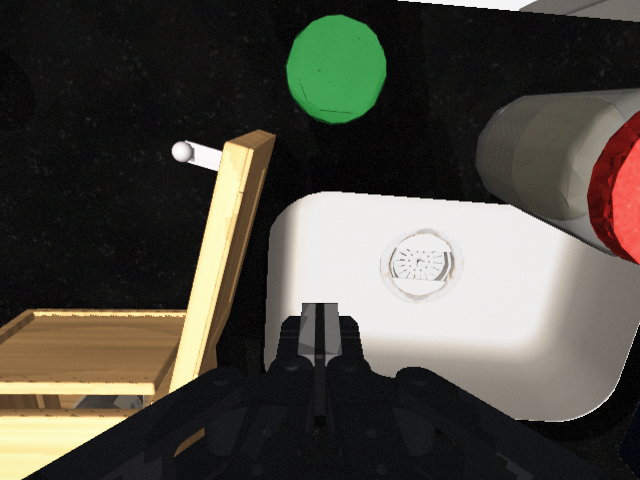

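The fingers are at (320,330), clear to the left of the door (edge at 250,140), with the green jar (337,70) and jar_1 clear of the path. Behind it, the tray front is shut under the roof. Descending.

Emit:
{"op": "send_rows", "data": {"increments": [{"tx":0.01,"ty":-0.01,"tz":0.15,"spin":0,"hand":255},{"tx":0.01,"ty":-0.01,"tz":0.3,"spin":0,"hand":255},{"tx":0.01,"ty":-0.01,"tz":0.45,"spin":0,"hand":255},{"tx":0.01,"ty":-0.01,"tz":0.58,"spin":0,"hand":255},{"tx":0.01,"ty":-0.01,"tz":0.61,"spin":0,"hand":255},{"tx":0.01,"ty":-0.01,"tz":0.61,"spin":0,"hand":255}]}}

```text
time: 18.72
position: [0.5243, 0.2621, 0.0957]
orientation: [-0.035, 0.999, -0.001, -0.003]
force: [-0.3, 0.5, 0.4]
opening: -0.0001
gripper_force: 0.0
```

```bash
cat >> door.py <<'E'
def table(ths):
    st=env.sense(); M=Rn.from_quat(st['orientation']).as_matrix()
    print('pos',np.round(st['position'],4),'F',np.round(st['force'],1),'t',round(float(st['time']),2))
    for t in ths:
        d=M.T@(np.r_[wp(t),.097]-st['position'])/.2; print('%.2f: %.3f %.3f %.3f'%(t,*d))
E
python3 -c "
from door import *
table(np.r_[1.86:0.2:17j])"
```

```text
pos [0.5243 0.2621 0.0957] F [-0.3  0.5  0.4] t 18.72
1.86: 0.037 -0.119 -0.006
1.76: 0.068 -0.180 -0.006
1.65: 0.092 -0.244 -0.006
1.55: 0.108 -0.309 -0.005
1.45: 0.119 -0.368 -0.005
1.34: 0.124 -0.428 -0.005
1.24: 0.123 -0.489 -0.005
1.13: 0.115 -0.550 -0.005
1.03: 0.101 -0.612 -0.005
0.93: 0.079 -0.672 -0.005
0.82: 0.052 -0.731 -0.005
0.72: 0.017 -0.787 -0.005
0.61: -0.024 -0.840 -0.005
0.51: -0.072 -0.888 -0.005
0.41: -0.125 -0.931 -0.006
0.30: -0.183 -0.969 -0.006
0.20: -0.246 -0.999 -0.006
```

Emit:
{"op": "send_rows", "data": {"increments": [{"tx":0.03,"ty":-0.07,"tz":0,"spin":0,"hand":255},{"tx":0.04,"ty":-0.12,"tz":0,"spin":0,"hand":255},{"tx":0.07,"ty":-0.18,"tz":0,"spin":0,"hand":255},{"tx":0.09,"ty":-0.24,"tz":0,"spin":0,"hand":255},{"tx":0.11,"ty":-0.31,"tz":0,"spin":0,"hand":255},{"tx":0.12,"ty":-0.37,"tz":0,"spin":0,"hand":255},{"tx":0.12,"ty":-0.43,"tz":0,"spin":0,"hand":255},{"tx":0.12,"ty":-0.49,"tz":0,"spin":0,"hand":255},{"tx":0.115,"ty":-0.55,"tz":0,"spin":0,"hand":255},{"tx":0.1,"ty":-0.61,"tz":0,"spin":0,"hand":255}]}}

```text
time: 19.55
position: [0.5152, 0.1397, 0.0992]
orientation: [-0.036, 0.999, 0.0, 0.001]
force: [0.8, 2.0, 6.0]
opening: -0.0
gripper_force: 0.4
```

```bash
python3 -c "
from door import *
s=env.snapshot('side')
for r in env.tip_of('door_edge','side')[:2]: print(round(r['p'],2),np.round(atz(s,r['at'],.068),3))
table([1.03,.93,.82,.72,.61,.51,.41,.3,.2,.14,.1,.05,0,-.05])"
```

```text
0.63 [0.486 0.08  0.068]
pos [0.5154 0.1382 0.0991] F [-1.2 -1.4  8.3] t 19.65
1.03: 0.013 0.003 0.011
0.93: -0.008 -0.055 0.011
0.82: -0.037 -0.117 0.011
0.72: -0.071 -0.171 0.011
0.61: -0.115 -0.227 0.011
0.51: -0.161 -0.274 0.011
0.41: -0.212 -0.315 0.011
0.30: -0.274 -0.355 0.012
0.20: -0.334 -0.384 0.012
0.14: -0.372 -0.399 0.012
0.10: -0.398 -0.407 0.012
0.05: -0.431 -0.416 0.012
0.00: -0.465 -0.422 0.012
-0.05: -0.491 -0.428 0.012
```

Emit:
{"op": "send_rows", "data": {"increments": [{"tx":-0.01,"ty":-0.055,"tz":0,"spin":0,"hand":255},{"tx":-0.04,"ty":-0.12,"tz":0,"spin":0,"hand":255},{"tx":-0.07,"ty":-0.17,"tz":0,"spin":0,"hand":255},{"tx":-0.115,"ty":-0.23,"tz":0,"spin":0,"hand":255},{"tx":-0.16,"ty":-0.275,"tz":0,"spin":0,"hand":255},{"tx":-0.21,"ty":-0.315,"tz":0,"spin":0,"hand":255},{"tx":-0.275,"ty":-0.355,"tz":0,"spin":0,"hand":255},{"tx":-0.33,"ty":-0.385,"tz":0,"spin":0,"hand":255},{"tx":-0.37,"ty":-0.4,"tz":0,"spin":0,"hand":255},{"tx":-0.38,"ty":-0.4,"tz":0,"spin":0,"hand":255}]}}

```text
time: 20.48
position: [0.5974, 0.0644, 0.0988]
orientation: [-0.036, 0.999, -0.001, 0.0]
force: [-1.1, -2.7, 6.3]
opening: -0.0001
gripper_force: 0.0
```

```bash
python3 -c "
from door import *
table([.14,.1,.05,0,-.05])"
```

```text
pos [0.5974 0.0644 0.0988] F [-1.1 -2.7  6.3] t 20.48
0.14: 0.011 -0.002 0.009
0.10: -0.015 -0.010 0.009
0.05: -0.048 -0.019 0.009
0.00: -0.082 -0.026 0.009
-0.05: -0.108 -0.031 0.009
```

Emit:
{"op": "send_rows", "data": {"increments": [{"tx":-0.02,"ty":-0.01,"tz":0,"spin":0,"hand":255},{"tx":-0.04,"ty":-0.015,"tz":0,"spin":0,"hand":255},{"tx":-0.06,"ty":-0.02,"tz":0,"spin":0,"hand":255},{"tx":-0.075,"ty":-0.02,"tz":0,"spin":0,"hand":255},{"tx":-0.085,"ty":-0.02,"tz":0,"spin":0,"hand":255},{"tx":-0.085,"ty":-0.02,"tz":0,"spin":0,"hand":255},{"tx":-0.085,"ty":-0.02,"tz":0,"spin":0,"hand":255}]}}

```text
time: 21.07
position: [0.6121, 0.0632, 0.0965]
orientation: [-0.036, 0.999, -0.0, -0.002]
force: [-1.9, -1.0, -1.4]
opening: 0.0002
gripper_force: 0.0
```

Emit:
{"op": "send_rows", "data": {"increments": [{"tx":-0.01,"ty":0,"tz":0,"spin":0,"hand":255},{"tx":-0.02,"ty":0,"tz":0,"spin":0,"hand":255},{"tx":-0.02,"ty":0,"tz":0,"spin":0,"hand":255}]}}

```text
time: 21.32
position: [0.612, 0.0633, 0.0965]
orientation: [-0.036, 0.999, -0.0, -0.007]
force: [-14.8, -2.6, 4.3]
opening: 0.0003
gripper_force: 0.0
```

Emit:
{"op": "send_rows", "data": {"increments": [{"tx":-0.01,"ty":0,"tz":0,"spin":0,"hand":255},{"tx":-0.015,"ty":0,"tz":0,"spin":0,"hand":255},{"tx":-0.015,"ty":0,"tz":0,"spin":0,"hand":255}]}}

```text
time: 21.57
position: [0.6119, 0.0633, 0.0965]
orientation: [-0.036, 0.999, -0.001, -0.011]
force: [-24.7, -3.8, 9.2]
opening: 0.0001
gripper_force: 0.0
```

Emit:
{"op": "send_rows", "data": {"increments": [{"tx":0.1,"ty":0,"tz":0,"spin":0,"hand":255},{"tx":0.3,"ty":0,"tz":0,"spin":0,"hand":255},{"tx":0.45,"ty":0,"tz":-0.2,"spin":0,"hand":255},{"tx":0.6,"ty":0,"tz":-0.4,"spin":0,"hand":255},{"tx":0.7,"ty":0,"tz":-0.6,"spin":0,"hand":255},{"tx":0.8,"ty":0,"tz":-0.8,"spin":0,"hand":255},{"tx":0.8,"ty":0,"tz":-0.9,"spin":0,"hand":255},{"tx":0.8,"ty":0,"tz":-0.9,"spin":0,"hand":255},{"tx":0.8,"ty":0,"tz":-0.9,"spin":0,"hand":255},{"tx":0.8,"ty":0,"tz":-0.9,"spin":0,"hand":255}]}}

```text
time: 22.4
position: [0.4609, 0.0526, 0.2782]
orientation: [-0.036, 0.999, 0.0, 0.0]
force: [-0.1, -0.2, -0.3]
opening: -0.0004
gripper_force: 0.0
```

Run:
```python
from door import *
for th in (0,.08):
    a=np.radians(274.6)-th;b=a-np.pi/2
    print(th,np.round(A+.014*np.array([np.cos(b),np.sin(b)])+.168*np.array([np.cos(a),np.sin(a)]),3))
for c in ('side','scene','wrist'):
    s=env.snapshot(c)
    for n,z in dict(door_edge=.068,door_hinge=.068,salt_shaker=0,tea_box=0,mug_1=0,jar_1=0).items():
        for r in env.tip_of(n,c)[:1]: print(c,n,np.round(r['at']),round(r['p'],2),np.round(atz(s,r['at'],z),3))
    if c=='wrist': # door upper edge in wrist view: edges along 3 columns vs prediction
        g=cv2.cvtColor(s['img'],cv2.COLOR_RGB2GRAY).astype(float)
        for v in (.03,.08,.13,.155):
            pr=[]
            for th in (0,.08):
                a=np.radians(274.6)-th;b=a-np.pi/2
                pr.append(np.round(proj(s,np.r_[A+.014*np.array([np.cos(b),np.sin(b)])+v*np.array([np.cos(a),np.sin(a)]),.127])))
            r0,c0=map(int,pr[0]); col=g[max(0,r0-35):r0+36,min(max(c0,0),639)]
            print(v,pr, 'rows of strong steps',[(max(0,r0-35)+i,int(x)) for i,x in enumerate(np.diff(col)) if abs(x)>18])
```

```text
0 [0.629 0.013]
0.08 [0.615 0.014]
side door_edge [234. 354.] 0.93 [0.628 0.013 0.068]
side door_hinge [210. 348.] 0.22 [0.685 0.079 0.068]
side salt_shaker [376. 425.] 0.5 [ 0.427 -0.382  0.   ]
side tea_box [341. 387.] 0.73 [ 0.444 -0.248  0.   ]
side mug_1 [192. 178.] 0.9 [0.43  0.573 0.   ]
side jar_1 [208. 219.] 0.67 [0.471 0.425 0.   ]
scene door_edge [231. 339.] 0.76 [0.632 0.017 0.068]
scene door_hinge [229. 294.] 0.59 [0.607 0.169 0.068]
scene salt_shaker [306. 457.] 0.85 [ 0.421 -0.377  0.   ]
scene tea_box [294. 413.] 0.95 [ 0.445 -0.248  0.   ]
scene mug_1 [258. 168.] 0.77 [0.443 0.57  0.   ]
wrist door_edge [373. 261.] 0.56 [0.627 0.009 0.068]
wrist door_hinge [375. 438.] 0.68 [0.616 0.179 0.068]
wrist tea_box [150.  17.] 0.63 [ 0.442 -0.24   0.   ]
0.03 [array([418., 424.]), array([416., 425.])] rows of strong steps []
0.08 [array([419., 363.]), array([412., 365.])] rows of strong steps []
0.13 [array([419., 302.]), array([409., 304.])] rows of strong steps []
0.155 [array([419., 272.]), array([407., 274.])] rows of strong steps []
```

All three views put the door edge at its shut position (0.628, 0.013). The stop held 25 N, well past the catch force, and the bystanders have not moved. Handing in.

```bash
python3 -c "
from rig import env
print(env.sign_off())"
```

```text
the job is handed in; nothing more can be done
None
```

The coffee jar is upright in the cupboard with the tray home and the door pushed shut against its stop; I handed the job in at about 22.5 s of the 72 s allowed, but sign-off returned no verdict.

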